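Hook and snap the tube plate into a bench shaker

ROBOT

A 6-joint arm with a two-finger parallel gripper is mounted at the origin on the work surface. World frame = base frame: x ahead of the robot, y to its left, z up, the work surface at z = 0. Lengths are in mm, angles in rad, forces in N, time in s.
With the tool pointing down it reaches from about 400 to 925 mm from the base axis. Payload 12.5 kg.
Tool frame: the origin (TCP) lies midway between the tips of the shut fingers; the grasp point (between the pads) lies 19 mm behind it; z points along the fingers, y is the direction in which the jaws open and shut (so a half turn about z gives the same grasp; the last joint's range is limited). The gripper opens to 95 mm and grips with 3 to 60 N. Pads are 20 mm wide; open, the fingers measure 119 mm over their backs; the gripper's body (75 mm by 180 mm) begins 59 mm behind the grasp point.
Start: joints at [1.232, 0.491, 1.559, -0, 1.092, -0.106], TCP at [144.171, 608.162, 214.661] pointing down, gripper open.
Joint ranges: [-3.1, 3.1], [-0.84, 2.19], [0.05, 2.79], [-1.13, 4.28], [0.06, 2.93], [-2.69, 2.69]. Speed limits (rad/s): [2.22, 2.22, 2.79, 3.14, 3.14, 3.14].

INTERFACE

Orientations are given as [roll, pitch, yaw] about the fixed x, y, z axes, in that order (R = Rz(yaw) Ry(pitch) Rx(roll)).
In Python, from cell import env gives the robot as it stands.
- The arm moves only by the tool servo_tool, never from a script. Its argument "plan" is a list of rows, each a list of 7 numbers: the shift along the tool's x, y, z in m, then the turn, a rotation vector about the tool's x, y, z in degrees, then the opening in per cent of the stroke, from 0 (shut) to 100 (fully open). In form: [[dx, dy, dz, wx, wy, wz, jaw], ...]. A call has 1 to 8 rows; each row shifts and turns the pose as measured when the row begins, along the tool's axes as they then stand; what a row does not reach is not made up. A row lasts 1/12 s, in which the tool goes at most 41.7 mm and 7.16 degrees, less where a joint would pass 70% of its speed; a pose out of reach is approached as far as the arm can. A call is refused whole if a number of a shift passes 0.0417 or a number of a turn 7.16, either way. A call with a gripper value outside its range is refused whole. The fingers move at their own pace and stop on an object; the grip force is fixed at half the most. Time passes only in rows, so rows that do not move let the fingers close. It gives the time, the measured TCP pose, the force and the opening at its end, in the units of the state.
- env.state(): the state, without advancing time (a new reading comes with each control period).
- env.read_camera(name): name is "scene" or "top" or "wrist"; returns a dict with "img" (420x560x3 uint8, blue, green, red), "intrinsics" (3x3 intrinsics, pixels), "k1" (the pictures are not rectified: a ray, as slopes to the right and down, at radius r is drawn at 1 + k1 r^2 times it, then the intrinsics apply), "R" (3x3) and "t" (3): a world point X has camera coordinates R X + t. Camera axes: x right, y down, z forward; pixel columns grow to the right and rows downward; lengths in mm; the calibration is good to about 2 mm. A picture is of the moment at which its call begins. There is no depth.
- env.job_done(): hands the job in, once; it reports no verdict.
The state is a dict: "t": time; "joints": joint angles; "qvel": joint speeds; "tau": joint torques, N m; "eef_pos": TCP position; "tcp_rot": TCP orientation; "ft_force": force on the tool from outside, world axes, zero at the start; "moment": the same for the moment, N m; "opening": opening from 0.0 (shut) to 1.0 (fully open).
Only numpy, scipy, OpenCV 4.12 (cv2) and the standard library are available. Lean on these libraries where they do the work, as an engineer would, in place of code of your own. Each camera call takes 0.05 s, during which the arm holds its last target. There are 200 camera calls.

TASK

Take the grey tube plate off the sloped draining stand and fit it in the recess on top of the shaker: with the plate inclined, hook its thin tongue under the metal lip on the robot's side, then swing the other edge down and press until it snaps under the spring roller and the plate lies flat and fully home. Let go of it, and leave the other things on the bench where they are.

Things in the scene. Friction and masses are not known exactly. Their poses are not given: they have to be found in the camera images.
- grip (a point): Centre of the plate's upright grip, a block 16 (x) by 40 (y) mm standing 44 mm up from the plate's top face. It is 20 mm from the plate's middle towards +x and 30 mm above the underside. Axes: x from tongue to opposite edge, z the plate's upward normal. At the start the plate (0.2 to 0.3 kg) lies on the stand sloped 30 degrees, tongue low and towards the robot, against a toe 8 mm high.
- tongue (a point): Middle of the lower edge of the tongue's tip on the same grey plate, same axes; 85 mm towards -x and 30 mm below the grip's centre. The plate is 130 (x) by 110 (y) mm; its body, with round holes, is 8 mm thick; the 26 mm next to this tip are the tongue, 4 mm thick, 90 mm wide, level with the underside.
- well (a point): On the fixed white shaker (190 mm wide, 226 long): where the centre of the recess floor is when the shaking platform is at mid-travel, 70 mm above the bench. Axes: z up, x away from the robot, from lip to roller. The platform (recess, lip and catch as one) has stopped anywhere up to 12 mm from there along x and 8 mm along y and is held there by its drive: look or feel for it.
- shaker: The fixed white shaker itself, housing and all it carries; origin on the bench under the recess centre at mid-travel, 70 mm below the point well; same axes. Its housing spans x -127 to +99 mm, y +-95 mm, 65 mm high.
- lip (a point): Middle of the lip's lower free edge at mid-travel (it shifts with the platform): 58 mm from the recess's centre on the robot's side, 10 mm above the floor. The lip runs the full width, is 4 mm thick and overhangs the wall under it by 8 mm (wall face 66 mm from the centre); the tongue fits in fully, to that wall, at slopes of up to about 30 degrees, easily at 25.
- roller_axis (a point): Middle of the freely turning roller at mid-travel (it shifts with the platform): 12 mm across, 34 mm long along y, 68 mm from the recess's centre, 13.5 mm above its floor; it reaches 4 mm in past the far wall (face at +66 mm, 6 mm high). Side rims: inner faces 58 mm either side, 10 mm high. The plate has 2 mm play along x, 3 mm either side. Home, the grip's centre is 30 mm above the floor.
- catch (a joint): Spring catch that carries the roller: 0 = at rest, out over the recess; grows to 0.009 m as it is pushed away from the recess. 4 N at rest, 400 N/m, damped (25 N s/m). The plate's far edge, pressed down, pushes it back, and it returns above the plate. The plate's weight alone does not do it; 10 to 20 N pressed down on the grip does.
- stand: Fixed white draining stand, 125 by 116 mm, about 83 mm high at its far side, that carries the plate at the start; origin on the bench under its middle, x from its low to its high side, z up.
- reagent: Bystander: amber bottle, 90 mm across, 200 mm tall; origin at the middle of its underside; to be left where it is.
- beaker: Bystander: glass beaker, 70 mm across, 85 mm tall; origin at the middle of its underside; to be left where it is.
- dish: Bystander: flat glass dish, 84 mm across, 14 mm high; origin at the middle of its underside; to be left where it is.
- stopper: Bystander: rubber stopper, 36 mm across, 28 mm high; origin at the middle of its underside; to be left where it is.
- jar: Bystander: white jar, 56 mm across, 75 mm tall; origin at the middle of its underside; to be left where it is.
- spatula: Bystander: steel spatula lying flat, 160 mm long; origin at the middle of its underside; to be left where it is.
- weight: Bystander: small brass weight, 30 mm across, 30 mm tall; origin at the middle of its underside; to be left where it is.
Not all that is in view belongs to the job. Leave any green or orange look-alike of the part that bears grip alone.

How it is judged (in metres and radians):
On the way, in this order (a step that is already met when the one before it is completed fails the run):
1. the plate is lifted off the stand (distance of grip from where it was at the start of the episode above 0.06 m), for 0.1 s.
2. the tongue is down at the lip end of the recess while the plate is still inclined by more than 6 degrees (x of tongue in the frame of well between -0.083 and -0.047 m and y of tongue in the frame of well between -0.018 and 0.018 m and z of tongue in the frame of well between -0.003 and 0.007 m and angle between grip's own z axis and vertical above 0.105 rad), for 0.1 s.
At the end, for the whole second after the job is handed in: The plate lies flat (within 1.7 degrees) on the recess floor (within 3 mm in height) wherever the platform stopped: it fits only with its tongue under the lip and its far edge beneath the roller. The catch is back within 3 mm of rest and the plate is released (x of grip in the frame of well between 0.003 and 0.037 m and y of grip in the frame of well between -0.015 and 0.015 m and z of grip in the frame of well between 0.026 and 0.033 m and x of tongue in the frame of well between -0.083 and -0.047 m and z of tongue in the frame of well between -0.004 and 0.003 m and angle between grip's own z axis and vertical below 0.03 rad and value of joint catch below 0.003 m); the robot touches nothing.
It fails at once if a bystander is moved more than 40 mm from its place (distance of any of reagent, beaker, dish, stopper, jar, spatula, weight from where it was at the start of the episode above 0.04 m).
It also fails if it takes over 59 s, if anything falls off the work surface, if the arm or the gripper's body presses on something with over 40 N, if the wrist force passes 120 N, or if a joint passes its speed limit or range.

## Working session

There is one attempt and no reset: what is moved stays moved. The work goes in short steps, Python scripts to look and compute and a tool call to move; the robot and the scene stay as the last step left them, time stands still between calls to the robot, and variables do not carry over. Pictures are saved under pics/ and viewed, about 8 in all and at most 12, crops included, and the job is handed in when it is done.

Besides the shell and the picture viewer there is one more tool, called after "Emit:" in YAML: its name, and indented under it one key for each argument. servo_tool: Moves the arm, as the interface text tells. Its arguments: {"type":"object","properties":{"plan":{"type":"array","items":{"type":"array","items":{"type":"number"}}}},"required":["plan"]}

```bash
mkdir -p pics; ls
cat > h.py <<'E'
import numpy as np, cv2
from cell import env
from scipy.spatial.transform import Rotation as Ro
def cam(n,save=None):
    c=env.read_camera(n)
    if save: cv2.imwrite('pics/'+save,c['img'])
    return c
def ray(c,uv):
    K=np.array(c['intrinsics']);k=float(np.ravel(c['k1'])[0])
    d=np.linalg.inv(K)@np.array([uv[0],uv[1],1.]);p=d[:2].copy()
    for _ in range(30): p=d[:2]/(1+k*(p@p))
    R=np.array(c['R']);t=np.ravel(c['t'])
    v=R.T@np.array([p[0],p[1],1]);return -R.T@t,v/np.linalg.norm(v)
def onz(c,uv,z):
    o,v=ray(c,uv);return o+v*(z-o[2])/v[2]
def proj(c,X):
    K=np.array(c['intrinsics']);k=float(np.ravel(c['k1'])[0])
    x=np.array(c['R'])@np.array(X,float)+np.ravel(c['t']);p=x[:2]/x[2];p=p*(1+k*(p@p))
    return (K@np.array([p[0],p[1],1]))[:2]
E
python3 - <<'E'
from h import *
a=cam('scene','s0.png');b=cam('top','t0.png')
for c in(a,b): print(ray(c,(280,210)),c['k1'],np.array(c['intrinsics'])[0])
print(env.state())
E
```

```text
pics
(array([1233.17182224,  357.10298321,  746.41947374]), array([-0.69520353, -0.30610763, -0.65037695])) 0.02687899455312695 [392.96699869   0.         279.09505175]
(array([ 433.18604688,   46.71623038, 1311.8663875 ]), array([ 0.04328349,  0.02662872, -0.99870789])) -0.017792395274591182 [536.92726417   0.         284.92919431]
{'t': 0.1, 'joints': array([ 1.23239160e+00,  4.91473423e-01,  1.55937572e+00,  2.01291037e-06,
        1.09166089e+00, -1.05576839e-01]), 'qvel': array([-7.77801171e-04, -5.12730084e-04,  8.77192946e-05,  1.45275042e-03,
       -4.46981032e-04,  2.35995122e-04]), 'tau': array([ 2.12547297e-03, -6.13620543e+01, -2.58601642e+01,  6.93370099e-02,
        4.69801482e-02, -5.98985343e-05]), 'eef_pos': array([144.10341217, 607.95676174, 214.14064179]), 'tcp_rot': array([-3.14068057e+00, -9.84500105e-05,  2.90876379e+00]), 'ft_force': array([-0.17543895, -0.27089691, -0.50248457]), 'moment': array([-0.05491556, -0.01383874, -0.01885206]), 'opening': 0.9969044834347813}
```

View pics/s0.png

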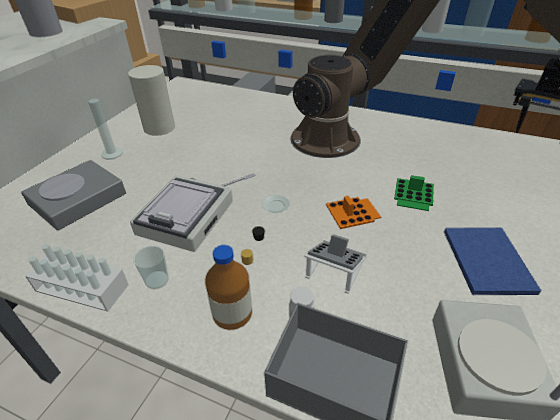

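View pics/t0.png

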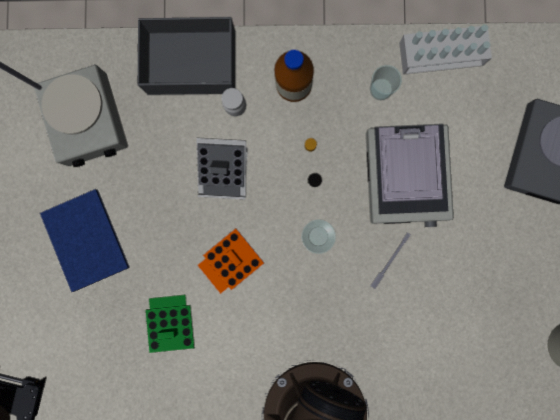

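Plate candidates in the top view are grey on the white stand at (221,168), orange at (232,260) and green at (170,323). I choose the grey one, which lies on the sloped stand, and check it in a crop next to the shaker at (410,173).

Run:
```python
import cv2,numpy as np
t=cv2.imread('pics/t0.png')
a=cv2.resize(t[130:205,190:255],None,fx=6,fy=6,interpolation=cv2.INTER_CUBIC)
b=cv2.resize(t[115:235,360:460],None,fx=4,fy=4,interpolation=cv2.INTER_CUBIC)
H=max(a.shape[0],b.shape[0]);o=np.zeros((H,a.shape[1]+b.shape[1],3),np.uint8)
o[:a.shape[0],:a.shape[1]]=a;o[:b.shape[0],a.shape[1]:]=b
cv2.imwrite('pics/c1.png',cv2.convertScaleAbs(o,alpha=1.4));print(o.shape,a.shape)
```

```text
(480, 790, 3) (450, 390, 3)
```

View pics/c1.png

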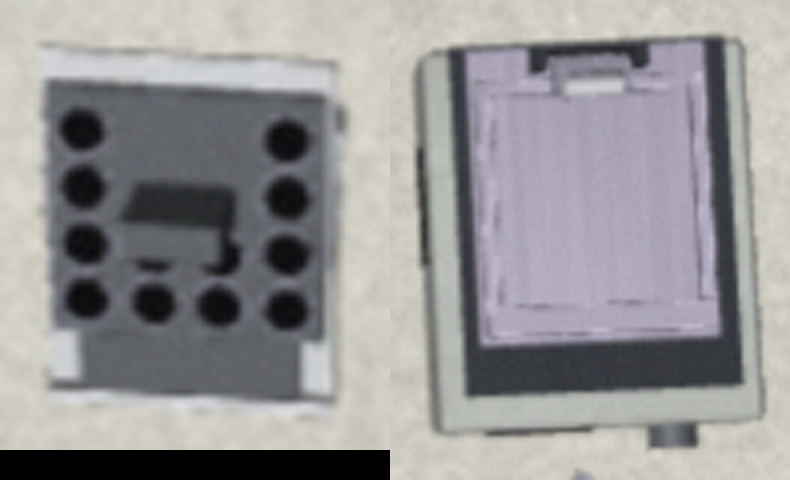

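The crop shows the grey plate on the stand, tongue toward the robot (tip corners near crop (82,388) and (298,397)), with the grip block at about (175,225). On the right are the shaker housing corners, the lip at the bottom and the roller at the top, at (592,85). It's the right plate.

Run:
```python
from h import *
c=cam('top')
P=lambda u,v:(190+u/6-.4,130+v/6-.4)
S=lambda u,v:(360+(u-390)/4-.4,115+v/4-.4)
print('stand/plate')
for n,p,z in [('tipL',P(82,388),15),('tipR',P(298,397),15),('farL',P(46,82),85),('farR',P(325,95),85),('topgrip c',P(172,245),0)]:
    print(n,onz(c,p,z).round(1))
for z in(70,80,90,100):print('griptop',z,onz(c,P(172,245),z).round(1))
print('housing')
q=[onz(c,S(*p),65) for p in [(420,55),(742,38),(765,415),(434,433)]]
for x in q: print(x.round(1))
print(np.linalg.norm(q[1]-q[0]),np.linalg.norm(q[2]-q[1]),np.mean(q,0))
for n,p,z in [('roller',S(595,86),84),('lipedgeL',S(492,306),82),('lipedgeR',S(712,298),82),('platBL',S(482,345),84),('platBR',S(720,335),84)]:print(n,onz(c,p,z).round(1))
```

```text
stand/plate
tipL [528.9 267.5  15. ]
tipR [524.6 179.9  15. ]
farL [642.  269.7  85. ]
farR [635.9 162.1  85. ]
topgrip c [588.6 233.1   0. ]
griptop 70 [580.3 223.2  70. ]
griptop 80 [579.1 221.8  80. ]
griptop 90 [577.9 220.3  90. ]
griptop 100 [576.7 218.9 100. ]
housing
[ 676.9 -124.8   65. ]
[ 685.3 -312.7   65. ]
[ 465.1 -321.2   65. ]
[ 456.  -129.8   65. ]
188.0764119983678 220.35685855261616 [ 570.80572684 -222.11427278   65.        ]
roller [ 654.3 -222.3   84. ]
lipedgeL [ 528.2 -161.6   82. ]
lipedgeR [ 531.8 -287.3   82. ]
platBL [ 505.7 -155.2   84. ]
platBR [ 510.5 -290.9   84. ]
```

```bash
cat >> h.py <<'E'
def Rt(yaw,pitch):  # tool rotation for a plate yawed/inclined (deg)
    y,p=np.radians([yaw,pitch])
    px=np.array([np.cos(p)*np.cos(y),np.cos(p)*np.sin(y),np.sin(p)]);py=np.array([-np.sin(y),np.cos(y),0])
    return np.stack([py,px,-np.cross(px,py)],1)
def now():
    s=env.state();return np.array(s['eef_pos']),Ro.from_euler('xyz',s['tcp_rot']).as_matrix(),s
def go(G,R,back=0):
    """remaining turn (deg, tool) and shift (mm) in the present and in the target tool axes; grasp point to G"""
    p,R0,s=now();T=np.array(G)+R[:,2]*(19-back)
    print('t',round(s['t'],2),'turn',Ro.from_matrix(R0.T@R).as_rotvec(degrees=True).round(1),'shift now',(R0.T@(T-p)).round(1),'target axes',(R.T@(T-p)).round(1),'tcp',p.round(1),'F',s['ft_force'].round(1),'op',round(s['opening'],3))
E
python3 - <<'E'
from h import *
go((586.5,219.5,80.5),Rt(-3,30),130)
E
```

```text
t 0.15 turn [-25.  -20.8  77.7] shift now [-465.5 -285.9   37.8] target axes [-364.8  333.3  235.8] tcp [144.1 608.  214.2] F [-0.  -0.7 -0.7] op 0.999
```

Emit:
servo_tool:
  plan:
    - [-0.036, -0.022, 0.003, 0, 0, 0, 60]
    - [-0.036, -0.022, 0.003, 0, 0, 0, 60]
    - [-0.036, -0.022, 0.003, 0, 0, 0, 60]
    - [-0.036, -0.022, 0.003, 0, 0, 0, 60]
    - [-0.036, -0.022, 0.003, 0, 0, 0, 60]
    - [-0.036, -0.022, 0.003, 0, 0, 0, 60]
    - [-0.036, -0.022, 0.003, 0, 0, 0, 60]
    - [-0.036, -0.022, 0.003, 0, 0, 0, 60]

```text
t: 0.82
eef_pos: [378.5, 374.4, 188.5]
tcp_rot: [-3.141, -0.001, 2.921]
ft_force: [0.7, 1.7, 0.2]
opening: 0.605
```

Emit:
servo_tool:
  plan:
    - [-0.036, -0.022, 0.003, 0, 0, 0, 60]
    - [-0.036, -0.022, 0.003, 0, 0, 0, 60]
    - [-0.036, -0.022, 0.003, 0, 0, 0, 60]
    - [-0.036, -0.022, 0.003, 0, 0, 0, 60]
    - [-0.036, -0.022, 0.003, 0, 0, 0, 60]
    - [0, 0, 0, -2, -1.65, 6.2, 60]
    - [0, 0, 0, -2, -1.65, 6.2, 60]
    - [0, 0, 0, -2, -1.65, 6.2, 60]

```text
t: 1.48
eef_pos: [533.3, 221.1, 171.3]
tcp_rot: [3.023, 0.068, 2.576]
ft_force: [0.1, 0.7, -0.9]
opening: 0.597
```

Emit:
servo_tool:
  plan:
    - [0, 0, 0, -2, -1.65, 6.2, 60]
    - [0, 0, 0, -2, -1.65, 6.2, 60]
    - [0, 0, 0, -2, -1.65, 6.2, 60]
    - [0, 0, 0, -2, -1.65, 6.2, 60]
    - [0, 0, 0, -2, -1.65, 6.2, 60]
    - [0, 0, 0, -2, -1.65, 6.2, 60]
    - [0, 0, 0, -2, -1.65, 6.2, 60]
    - [0, 0, 0, -2, -1.65, 6.2, 60]

```text
t: 2.15
eef_pos: [533.2, 217.9, 170.3]
tcp_rot: [2.694, 0.045, 1.724]
ft_force: [0.3, -0.1, -0.5]
opening: 0.599
```

Run:
```python
from h import *
go((586.5,219.5,80.5),Rt(-3,30),130)
```

```text
t 2.15 turn [-4.1 -3.2 11.6] shift now [ 4.4  1.5 -6.5] target axes [ 4.3  1.1 -6.6] tcp [533.2 217.9 170.3] F [ 0.3 -0.1 -0.5] op 0.599
```

Emit:
servo_tool:
  plan:
    - [0, 0, 0, -2.0, -1.6, 5.8, 60]
    - [0, 0, 0, -2.0, -1.6, 5.8, 60]
    - [0.004, 0.001, -0.006, 0, 0, 0, 60]
    - [0, 0, 0, 0, 0, 0, 60]

```text
t: 2.48
eef_pos: [529.9, 221.8, 175.4]
tcp_rot: [2.65, 0.022, 1.592]
ft_force: [1.0, -0.8, 1.0]
opening: 0.602
```

Run:
```python
from h import *
go((586.5,219.5,80.5),Rt(-3,30),130)
c=cam('wrist','w1.png');print(ray(c,(280,210)),c['intrinsics'][0])
for n,X in [('G',(586.5,219.5,80.5)),('tip',(528,223,12))]:print(n,proj(c,X))
```

```text
t 2.48 turn [-1.8 -1.   4.3] shift now [ 0.6  1.6 -0.5] target axes [ 0.7  1.6 -0.5] tcp [529.9 221.8 175.4] F [ 1.  -0.8  1. ] op 0.602
(array([448.39174276, 296.33949982, 323.7838651 ]), array([ 0.4774466 , -0.25478763, -0.84090904])) [293.61480622   0.         275.45645838]
G [279.87859118 213.06121555]
tip [202.65964044 199.95206956]
```

View pics/w1.png

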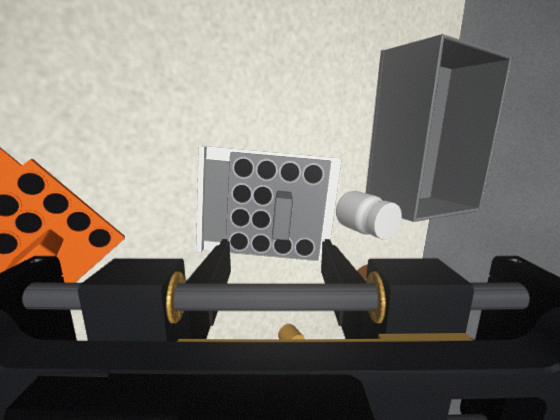

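The wrist view shows the grip at about (283,217) against a predicted (280,213), and the tongue tip line at u≈203 as predicted. I zoom in once to refine the pose.

Run:
```python
import cv2
t=cv2.imread('pics/w1.png')[140:270,190:350]
cv2.imwrite('pics/w1c.png',cv2.convertScaleAbs(cv2.resize(t,None,fx=4.5,fy=4.5,interpolation=cv2.INTER_CUBIC),alpha=1.2))
```

```text
(no output)
```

View pics/w1c.png

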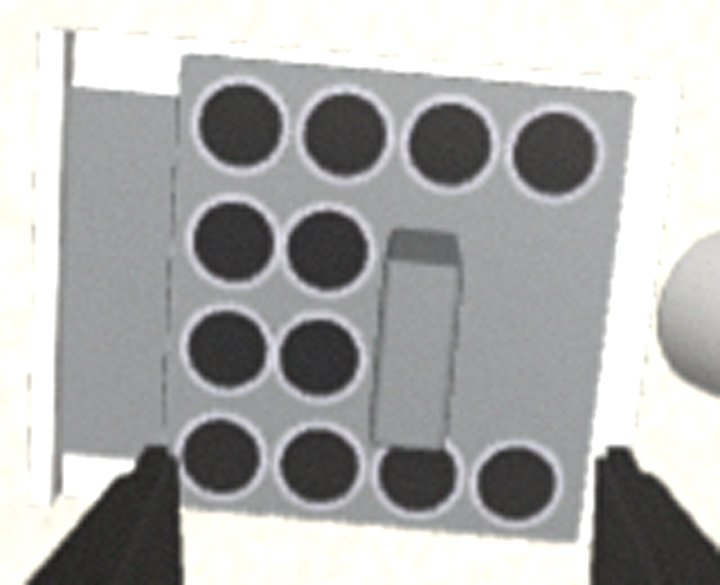

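Run:
```python
from h import *
c=cam('wrist')
ob=np.array([[-39,55,8],[65,55,8],[65,-55,8],[12,20,52],[28,20,52],[28,-20,52],[12,-20,52],[-39,45,4],[-39,-45,4]],float)
im=np.array([(183,55),(635,93),(578,542),(388,262),(460,265),(445,450),(375,443),(177,96),(167,458)],float)/4.5+[189.6,139.6]
K=np.array(c['intrinsics']);d=np.array([float(np.ravel(c['k1'])[0]),0,0,0])
ok,r,t=cv2.solvePnP(ob,im,K,d)
pr=cv2.projectPoints(ob,r,t,K,d)[0][:,0];print((pr-im).round(1).tolist())
R=np.array(c['R']);W=R.T@cv2.Rodrigues(r)[0];o=R.T@(t.ravel()-np.ravel(c['t']))
print('W',W.round(3),'yaw',np.degrees(np.arctan2(W[1,0],W[0,0])),'pitch',np.degrees(np.arcsin(W[2,0])))
G=o+W@[20,0,30];print('G',G,'tip',o+W@[-65,0,0])
go(G,Rt(-3,30),130)
```

```text
[[-0.4, -0.2], [-0.3, -0.1], [-0.1, -0.7], [-0.5, -0.7], [1.0, 0.1], [0.3, 0.4], [-1.0, 0.5], [1.2, 0.2], [-0.1, 0.4]]
W [[ 0.867  0.059 -0.494]
 [-0.053  0.998  0.025]
 [ 0.495  0.004  0.869]] yaw -3.502851143923689 pitch 29.675258179625548
G [590.44354108 217.97848353  77.73898585] tip [531.56332375 221.73178257   9.59184539]
t 2.58 turn [-1.8 -0.9  4.3] shift now [-0.5  3.9  3.2] target axes [-0.1  3.9  3.4] tcp [530.  221.3 174.9] F [-0.4 -0.2  0.3] op 0.601
```

Emit:
servo_tool:
  plan:
    - [0, 0, 0, -0.9, -0.5, 2.1, 50]
    - [0, 0, 0, -0.9, -0.5, 2.1, 50]
    - [-0.04, 0, -0.003, 0, 0, 0, 50]
    - [-0.04, 0, -0.003, 0, 0, 0, 50]
    - [-0.04, 0, -0.003, 0, 0, 0, 50]
    - [-0.04, 0, -0.003, 0, 0, 0, 50]
    - [-0.04, 0, -0.003, 0, 0, 0, 50]
    - [-0.04, 0, -0.003, 0, 0, 0, 50]

```text
t: 3.25
eef_pos: [516.8, 51.6, 185.9]
tcp_rot: [2.623, -0.001, 1.531]
ft_force: [0.2, 0.7, 0.3]
opening: 0.502
```

Emit:
servo_tool:
  plan:
    - [-0.04, 0, -0.003, 0, 0, 0, 50]
    - [-0.04, 0, -0.003, 0, 0, 0, 50]
    - [-0.04, 0, -0.003, 0, 0, 0, 50]
    - [-0.04, 0, -0.003, 0, 0, 0, 50]
    - [-0.04, 0, -0.003, 0, 0, 0, 50]
    - [0, 0, 0, 0, 0, 0, 50]
    - [0, 0, 0, 0, 0, 0, 50]

```text
t: 3.83
eef_pos: [508.8, -82.0, 195.2]
tcp_rot: [2.626, 0.008, 1.536]
ft_force: [-0.1, 0.8, 0.6]
opening: 0.503
```

Run:
```python
from h import *
go((589,218.5,78.5),Rt(-3,30),130)
c=cam('wrist','w2.png');print(proj(c,(571,-222,70)))
t=c['img'][40:300,120:440]
cv2.imwrite('pics/w2c.png',cv2.convertScaleAbs(cv2.resize(t,None,fx=2.3,fy=2.3,interpolation=cv2.INTER_CUBIC),alpha=1.1))
```

```text
t 3.83 turn [-0.5 -0.1  1.1] shift now [304.3   3.6  22.9] target axes [304.3  -2.6  22.2] tcp [508.8 -82.  195.2] F [-0.1  0.8  0.6] op 0.503
[271.84842142 313.62734202]
```

View pics/w2c.png

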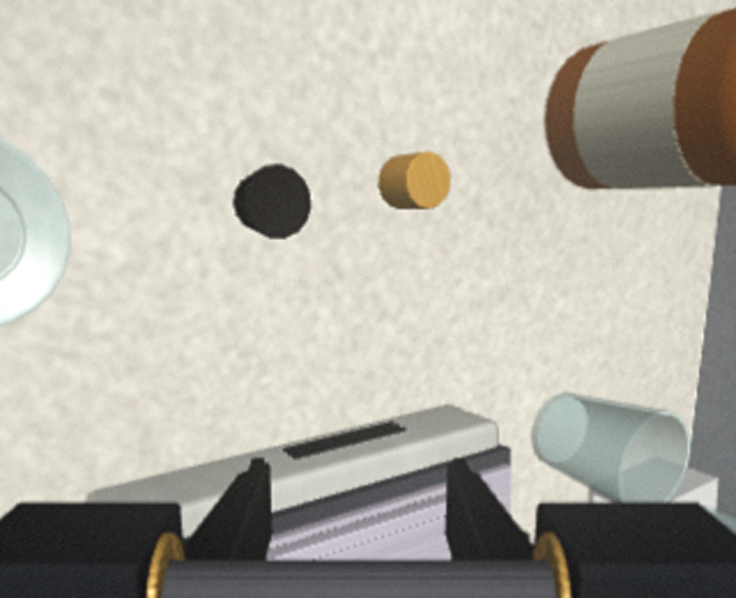

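The shaker only shows at the bottom of the view because the sideways rows ran short. I go on about 150 mm.

Emit:
servo_tool:
  plan:
    - [-0.028, 0, 0, 0, 0, 0, 50]
    - [-0.028, 0, 0, 0, 0, 0, 50]
    - [-0.028, 0, 0, 0, 0, 0, 50]
    - [-0.028, 0, 0, 0, 0, 0, 50]
    - [-0.028, 0, 0, 0, 0, 0, 50]
    - [-0.024, 0, 0, 0, 0, 0, 50]
    - [0, 0, -0.01, 0, 0, 0, 50]
    - [0, 0, 0, 0, 0, 0, 50]

```text
t: 4.55
eef_pos: [501.9, -243.6, 205.5]
tcp_rot: [2.625, 0.009, 1.557]
ft_force: [0.3, 0.8, -0.4]
opening: 0.503
```

Run:
```python
from h import *
go((589,218.5,78.5),Rt(-3,30),130)
c=cam('wrist','w3.png');print(proj(c,(571,-222,70)))
t=c['img'][60:290,130:420]
cv2.imwrite('pics/w3c.png',cv2.convertScaleAbs(cv2.resize(t,None,fx=2.6,fy=2.6,interpolation=cv2.INTER_CUBIC),alpha=1.1))
```

```text
t 4.55 turn [-0.4 -0.6  2.2] shift now [465.6   8.9  35.6] target axes [466.   -9.2  30.4] tcp [ 501.9 -243.6  205.5] F [ 0.3  0.8 -0.4] op 0.503
[268.46519139 181.39110885]
```

View pics/w3c.png

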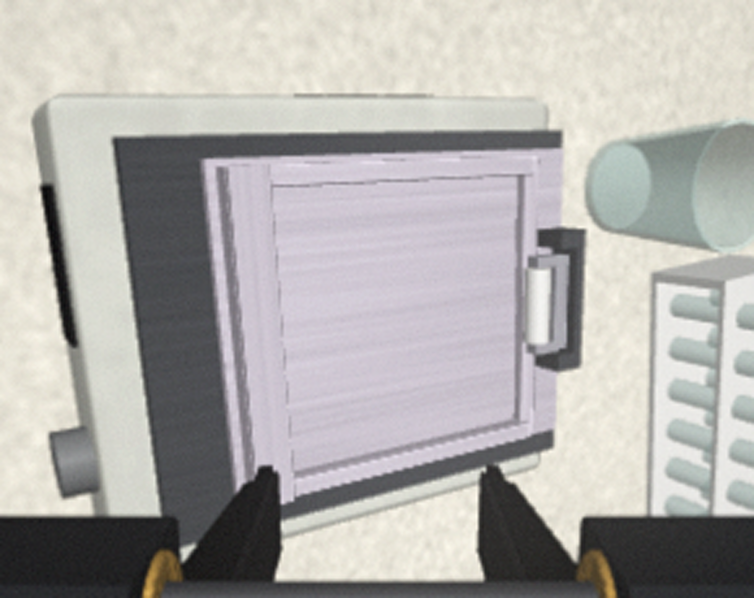

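Run:
```python
from h import *
c=cam('wrist')
P=lambda u,v:(130+u/2.6-.3,60+v/2.6-.3)
for n,p,z in [('lip+y',(271,165),84),('lip-y',(294,500),84),('farfloor+',(517,178),70),('farfloor-',(517,420),70),('fartop+',(527,176),76),('fartop-',(533,428),76),
 ('rim+ a',(272,184),80),('rim+ b',(520,174),80),('rim-floor a',(300,470),70),('rim-floor b',(518,421),70),('rim-top b',(533,428),80),('roller top+',(540,266),86),('roller top-',(538,346),86),
 ('house far+',(547,97),65),('house near+',(45,97),65),('plat edge+ near',(203,160),84)]:print(n,onz(c,P(*p),z).round(1))
o,_=ray(c,(1,1));print(o)
```

```text
lip+y [ 527.7 -160.8   84. ]
lip-y [ 531.2 -291.6   84. ]
farfloor+ [ 652.5 -165.5   70. ]
farfloor- [ 658.5 -281.6   70. ]
fartop+ [ 653.2 -164.7   76. ]
fartop- [ 663.9 -285.1   76. ]
rim+ a [ 529.4 -167.3   80. ]
rim+ b [ 645.9 -163.9   80. ]
rim-floor a [ 540.4 -284.9   70. ]
rim-floor b [ 659.2 -282.3   70. ]
rim-top b [ 660.4 -283.4   80. ]
roller top+ [ 654.5 -203.9   86. ]
roller top- [ 655.6 -240.9   86. ]
house far+ [ 672.5 -129.5   65. ]
house near+ [ 456.5 -138.7   65. ]
plat edge+ near [ 502.8 -159.1   84. ]
[ 419.61080911 -167.7371059   352.29959869]
```

The recess shows clearly in the crop: lip edge at u≈271–294, roller at (540,306), far wall at u≈520. Recess centre is about (587.5, -224.5, 70) with yaw about 2°, and the top camera agrees. Back to the plate.

Emit:
servo_tool:
  plan:
    - [0, 0, 0, -0.2, -0.3, 1.1, 45]
    - [0, 0, 0, -0.2, -0.3, 1.1, 45]
    - [0.028, -0.001, 0.002, 0, 0, 0, 45]
    - [0.028, 0, 0.002, 0, 0, 0, 45]
    - [0.028, -0.001, 0.002, 0, 0, 0, 45]
    - [0.028, 0, 0.002, 0, 0, 0, 45]
    - [0.028, -0.001, 0.002, 0, 0, 0, 45]
    - [0.028, 0, 0.002, 0, 0, 0, 45]

```text
t: 5.32
eef_pos: [514.9, -65.5, 192.4]
tcp_rot: [2.615, -0.004, 1.511]
ft_force: [0.4, 0.4, 0.7]
opening: 0.449
```

Emit:
servo_tool:
  plan:
    - [0.03, -0.001, 0.002, 0, 0, 0, 45]
    - [0.03, 0, 0.002, 0, 0, 0, 45]
    - [0.03, -0.001, 0.002, 0, 0, 0, 45]
    - [0.03, 0, 0.002, 0, 0, 0, 45]
    - [0.03, -0.001, 0.002, 0, 0, 0, 45]
    - [0.03, 0, 0.002, 0, 0, 0, 45]
    - [0.03, -0.001, 0.002, 0, 0, 0, 45]
    - [0.03, 0, 0.002, 0, 0, 0, 45]

```text
t: 5.98
eef_pos: [525.5, 122.0, 180.5]
tcp_rot: [2.619, -0.01, 1.514]
ft_force: [0.6, 0.2, -0.9]
opening: 0.449
```

Run:
```python
from h import *
go((589,218.5,78.5),Rt(-3,30),3)
```

```text
t 5.98 turn [-0.1 -0.4 -0.5] shift now [ 98.9  -1.2 134.1] target axes [ 99.7  -0.5 133.5] tcp [525.5 122.  180.5] F [ 0.6  0.2 -0.9] op 0.449
```

Emit:
servo_tool:
  plan:
    - [0.026, 0, 0, 0, -0.4, -0.4, 45]
    - [0.026, 0, 0, 0, 0, 0, 45]
    - [0.026, 0, 0, 0, 0, 0, 45]
    - [0.022, 0, 0, 0, 0, 0, 45]
    - [0, 0, 0.02, 0, 0, 0, 45]
    - [0, 0, 0.02, 0, 0, 0, 45]
    - [0, 0, 0.02, 0, 0, 0, 45]
    - [0, 0, 0, 0, 0, 0, 45]

```text
t: 6.65
eef_pos: [555.2, 241.3, 127.6]
tcp_rot: [2.617, -0.013, 1.53]
ft_force: [-0.1, -0.0, -0.8]
opening: 0.449
```

Run:
```python
from h import *
go((589,218.5,78.5),Rt(-3,30),3)
```

```text
t 6.65 turn [ 0.1 -1.   0.2] shift now [-22.4   5.6  75.6] target axes [-21.    5.8  76. ] tcp [555.2 241.3 127.6] F [-0.1 -0.  -0.8] op 0.449
```

Emit:
servo_tool:
  plan:
    - [-0.011, 0.003, 0, 0, -1, 0, 45]
    - [-0.01, 0.003, 0, 0, 0, 0, 45]
    - [0, 0, 0, 0, 0, 0, 45]
    - [0, 0, 0.01, 0, 0, 0, 45]
    - [0, 0, 0.01, 0, 0, 0, 45]
    - [0, 0, 0.01, 0, 0, 0, 45]
    - [0, 0, 0.005, 0, 0, 0, 45]
    - [0, 0, 0, 0, 0, 0, 45]

```text
t: 7.32
eef_pos: [574.0, 218.6, 105.7]
tcp_rot: [2.613, 0.001, 1.518]
ft_force: [-0.3, 0.4, -0.6]
opening: 0.451
```

Run:
```python
from h import *
go((589,218.5,78.5),Rt(-3,30),3)
c=cam('wrist');t=c['img'][150:330,150:410]
cv2.imwrite('pics/w4c.png',cv2.convertScaleAbs(cv2.resize(t,None,fx=2.8,fy=2.8,interpolation=cv2.INTER_CUBIC),alpha=1.3))
R=Rt(-3,30);G=np.array((589,218.5,78.5))
for d in [(-20,-8),(-20,8),(20,-8),(20,8)]:
  u=proj(c,G+R@[d[0],d[1],-22]);print(((u-[150,150])*2.8).round(0))
```

```text
t 7.32 turn [0.3 0.1 0. ] shift now [ 0.8 -0.8 47. ] target axes [ 0.7 -0.6 47. ] tcp [574.  218.6 105.7] F [-0.3  0.4 -0.6] op 0.451
[313. 357.]
[380. 357.]
[311. 197.]
[381. 197.]
```

View pics/w4c.png

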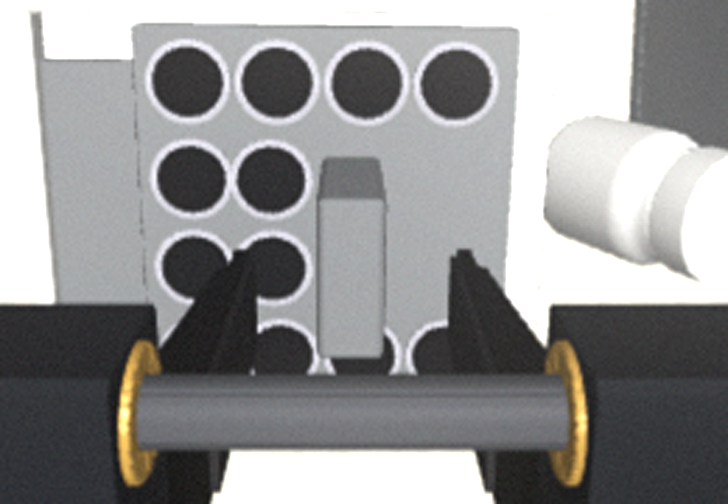

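The grip is at (318–385, 198–358) in the crop, within about 1.5 mm of the prediction and centred between the fingers. I descend.

Emit:
servo_tool:
  plan:
    - [0.001, 0.001, 0.01, 0, 0, 0, 45]
    - [0, 0, 0.01, 0, 0, 0, 45]
    - [0, 0, 0.01, 0, 0, 0, 45]
    - [0, 0, 0.007, 0, 0, 0, 45]
    - [0, 0, 0.003, 0, 0, 0, 45]
    - [0, 0, 0, 0, 0, 0, 45]

```text
t: 7.87
eef_pos: [599.6, 220.4, 80.3]
tcp_rot: [2.623, 0.0, 1.517]
ft_force: [-0.3, 0.6, 0.9]
opening: 0.448
```

Run:
```python
from h import *
go((590,218.5,79),Rt(-3,30),3)
```

```text
t 7.87 turn [-0.3  0.  -0. ] shift now [-2.4 -8.8 12.5] target axes [-2.4 -8.9 12.4] tcp [599.6 220.4  80.3] F [-0.3  0.6  0.9] op 0.448
```

Emit:
servo_tool:
  plan:
    - [-0.001, -0.005, 0, 0, 0, 0, 45]
    - [-0.001, -0.004, 0, 0, 0, 0, 45]
    - [0, 0, 0, 0, 0, 0, 45]
    - [0, 0, 0, 0, 0, 0, 45]

```text
t: 8.2
eef_pos: [592.4, 219.3, 78.9]
tcp_rot: [2.631, 0.001, 1.517]
ft_force: [-0.4, 0.6, -0.4]
opening: 0.45
```

Run:
```python
from h import *
go((590,218.5,79),Rt(-3,30),3)
```

```text
t 8.2 turn [-0.7  0.1 -0. ] shift now [-0.9 -1.8 14.8] target axes [-1.  -2.  14.8] tcp [592.4 219.3  78.9] F [-0.4  0.6 -0.4] op 0.45
```

Emit:
servo_tool:
  plan:
    - [0, -0.002, 0.005, -0.4, 0, 0, 45]
    - [0, -0.002, 0.005, -0.3, 0, 0, 45]
    - [0, 0, 0.004, 0, 0, 0, 45]
    - [0, 0, 0, 0, 0, 0, 45]
    - [0, 0, 0, 0, 0, 0, 45]

```text
t: 8.62
eef_pos: [600.9, 221.4, 71.6]
tcp_rot: [2.633, 0.001, 1.517]
ft_force: [1.0, -0.1, -0.7]
opening: 0.445
```

Run:
```python
from h import *
go((590,218.5,79),Rt(-3,30),3)
```

```text
t 8.62 turn [-0.8  0.1 -0. ] shift now [-3.5 -5.5  4.3] target axes [-3.5 -5.6  4.2] tcp [600.9 221.4  71.6] F [ 1.  -0.1 -0.7] op 0.445
```

Emit:
servo_tool:
  plan:
    - [-0.002, -0.004, 0.001, -0.4, 0, 0, 45]
    - [-0.002, -0.003, 0.002, -0.4, 0, 0, 45]
    - [0, -0.001, 0.002, 0, 0, 0, 45]
    - [0, 0, 0, 0, 0, 0, 45]

```text
t: 8.95
eef_pos: [600.6, 219.3, 70.5]
tcp_rot: [2.635, 0.001, 1.517]
ft_force: [0.1, 0.7, -0.3]
opening: 0.445
```

Run:
```python
from h import *
go((590,218.5,79),Rt(-3,30),3)
```

```text
t 8.95 turn [-1.   0.1 -0. ] shift now [-1.3 -4.8  3.5] target axes [-1.3 -4.9  3.4] tcp [600.6 219.3  70.5] F [ 0.1  0.7 -0.3] op 0.445
```

Emit:
servo_tool:
  plan:
    - [-0.001, -0.004, 0.002, -0.6, 0, 0, 45]
    - [0, -0.004, 0.002, -0.6, 0, 0, 45]
    - [0, -0.003, 0.002, -0.6, 0, 0, 45]

```text
t: 9.2
eef_pos: [601.6, 221.8, 72.6]
tcp_rot: [2.63, 0.002, 1.516]
ft_force: [-0.2, 0.6, -0.1]
opening: 0.454
```

Run:
```python
from h import *
go((590,218.5,79),Rt(-3,30),3)
```

```text
t 9.2 turn [-0.7  0.2 -0. ] shift now [-3.9 -6.7  4.8] target axes [-3.9 -6.7  4.7] tcp [601.6 221.8  72.6] F [-0.2  0.6 -0.1] op 0.454
```

Run:
```python
from h import *
c=cam('wrist')
for i in range(6):
    s=env.state();print(s['t'],s['eef_pos'].round(2),s['joints'].round(4),s['qvel'].round(3),s['tau'].round(1));
    c=cam('wrist')
t=c['img'][150:330,150:410]
a=cv2.resize(t,None,fx=2.8,fy=2.8,interpolation=cv2.INTER_CUBIC)
cv2.imwrite('pics/w5c.png',cv2.convertScaleAbs(a,alpha=1.3))
```

```text
9.25 [601.87 222.08  72.82] [ 0.3291  0.6043  1.9696 -1.1336  0.2055  1.4628] [ 0.    -0.     0.004  0.001 -0.004 -0.003] [ -0.5 -57.5 -14.5  -0.2  -0.2   0. ]
9.3 [601.8  222.04  72.74] [ 0.329   0.6044  1.9698 -1.1336  0.2053  1.4626] [-0.001  0.002  0.003 -0.001 -0.002 -0.002] [  0.  -57.9 -15.2  -0.2  -0.2   0.1]
9.35 [601.71 221.93  72.64] [ 0.3289  0.6044  1.97   -1.1336  0.2053  1.4624] [-0.003  0.002  0.004 -0.001 -0.    -0.002] [  0.1 -57.9 -15.3  -0.3  -0.2   0.1]
9.4 [601.65 221.9   72.6 ] [ 0.3288  0.6044  1.9701 -1.1336  0.2052  1.4624] [-0.002  0.002  0.002 -0.     0.     0.002] [  0.1 -57.9 -15.3  -0.3  -0.2   0. ]
9.45 [601.64 221.82  72.54] [ 0.3287  0.6045  1.9702 -1.1336  0.2052  1.4624] [-0.002  0.     0.002  0.002  0.001  0.   ] [  0.1 -57.9 -15.2  -0.3  -0.2   0. ]
9.5 [601.63 221.79  72.52] [ 0.3287  0.6045  1.9702 -1.1336  0.2052  1.4624] [-0.     0.001 -0.    -0.    -0.    -0.   ] [  0.  -57.9 -15.2  -0.3  -0.2   0. ]
```

View pics/w5c.png

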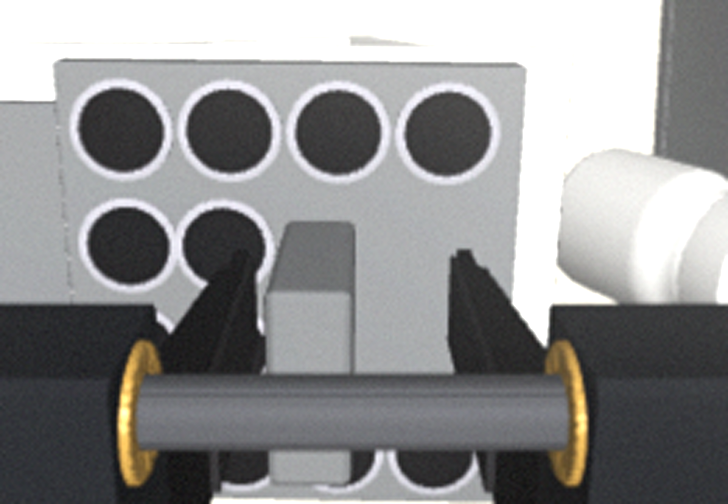

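The plate has stayed put, but joint 4 is at its range edge (-1.13) near a wrist singularity, which explains the stalled corrections. Rolling the tool about the jaw axis, which the grip faces allow, takes joint 4 off its limit.

Add to h.py:
```python
def Rr(yaw,pitch,roll): return Rt(yaw,pitch)@Ro.from_euler('y',roll,degrees=True).as_matrix()
def gj(G,R,back=0):
    go(G,R,back); s=env.state();print('j',s['joints'].round(3),'qv',np.abs(s['qvel']).max().round(3))
```

```text
(no output)
```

Emit:
servo_tool:
  plan:
    - [-0.001, -0.002, -0.002, 0, 3, 0, 45]
    - [-0.001, -0.002, 0, 0, 3, 0, 45]
    - [0, 0, 0, 0, 0, 0, 45]

```text
t: 9.8
eef_pos: [597.5, 219.7, 73.5]
tcp_rot: [2.632, -0.087, 1.568]
ft_force: [0.5, -0.0, -0.1]
opening: 0.452
```

Run:
```python
from h import *
gj((590,218.5,79),Rr(-3,29.5,6),3)
```

```text
t 9.8 turn [-0.4  0.3  0. ] shift now [-0.7 -3.8  7.5] target axes [-0.7 -3.8  7.5] tcp [597.5 219.7  73.5] F [ 0.5 -0.  -0.1] op 0.452
j [ 0.275  0.59   2.01  -1.124  0.067  1.407] qv 0.134
```

Emit:
servo_tool:
  plan:
    - [0, 0, -0.02, 0, 0, 0, 45]
    - [0, 0, -0.02, 0, 0, 0, 45]
    - [0, 0, -0.02, 0, 0, 0, 45]
    - [0, 0, -0.01, 5, 0, 0, 45]
    - [0, 0, 0, 6, 0, 0, 45]
    - [0, 0, 0, 0, 5, 0, 45]
    - [0, 0, 0, 0, 5, 0, 45]
    - [0, 0, 0, 0, 0, 0, 45]

```text
t: 10.47
eef_pos: [572.0, 213.5, 119.1]
tcp_rot: [2.73, -0.134, 1.586]
ft_force: [0.3, 0.1, -0.4]
opening: 0.447
```

Run:
```python
from h import *
gj((590,218.5,79),Rr(-3,29.5,16),64)
```

```text
t 10.47 turn [-6.1  7.4 -0.8] shift now [-6.5 -4.4 -0.2] target axes [-6.3 -4.4 -1.4] tcp [572.  213.5 119.1] F [ 0.3  0.1 -0.4] op 0.447
j [0.235 0.484 1.993 0.139 0.236 0.119] qv 0.3
```

Emit:
servo_tool:
  plan:
    - [-0.003, -0.002, 0, 0, 4, -0.4, 45]
    - [-0.003, -0.002, 0, 0, 3.5, -0.4, 45]
    - [0, 0, 0, -3, 0, 0, 45]
    - [0, 0, 0, -3, 0, 0, 45]
    - [0, 0, 0, 0, 0, 0, 45]

```text
t: 10.88
eef_pos: [568.9, 213.9, 117.2]
tcp_rot: [2.654, -0.19, 1.617]
ft_force: [0.1, 0.1, -1.1]
opening: 0.45
```

Run:
```python
from h import *
gj((590,218.5,79),Rr(-3,29.5,16),64)
```

```text
t 10.88 turn [-2.   3.7 -0.6] shift now [-6.6 -0.7 -1.2] target axes [-6.5 -0.7 -1.7] tcp [568.9 213.9 117.2] F [ 0.1  0.1 -1.1] op 0.45
j [ 0.211  0.482  2.061  0.804  0.122 -0.564] qv 0.418
```

Emit:
servo_tool:
  plan:
    - [-0.003, 0, 0, 0, 4, -0.5, 45]
    - [-0.003, 0, 0, 0, 4, -0.5, 45]
    - [0, 0, 0, -2, 0, 0, 45]
    - [0, 0, 0, 0, 0, 0, 45]

```text
t: 11.22
eef_pos: [566.4, 212.8, 114.7]
tcp_rot: [2.643, -0.241, 1.651]
ft_force: [-0.6, 0.0, 0.3]
opening: 0.447
```

Run:
```python
from h import *
gj((590,218.5,79),Rr(-3,29.5,20),64)
```

```text
t 11.22 turn [-1.8  4.3 -0.4] shift now [-8.2  2.7 -2.1] target axes [-8.1  2.7 -2.6] tcp [566.4 212.8 114.7] F [-0.6  0.   0.3] op 0.447
j [ 0.176  0.486  2.084  1.307  0.17  -1.102] qv 0.48
```

Emit:
servo_tool:
  plan:
    - [-0.005, 0.002, 0, -1.0, 1.5, 0, 45]
    - [-0.003, 0.001, 0, -0.8, 0.5, 0, 45]
    - [0, 0, 0.01, 0, 0, 0, 45]
    - [0, 0, 0.01, 0, 0, 0, 45]
    - [0, 0, 0, 0, 0, 0, 45]

```text
t: 11.63
eef_pos: [578.1, 215.4, 97.5]
tcp_rot: [2.623, -0.272, 1.669]
ft_force: [0.4, 0.4, 0.7]
opening: 0.45
```

Run:
```python
from h import *
gj((590,218.5,79),Rr(-3,29.5,18),4)
```

```text
t 11.63 turn [-0.9  0.2 -0.4] shift now [-3.   1.6 36.9] target axes [-3.2  1.1 36.9] tcp [578.1 215.4  97.5] F [0.4 0.4 0.7] op 0.45
j [ 0.159  0.533  2.084  1.679  0.205 -1.49 ] qv 0.256
```

Emit:
servo_tool:
  plan:
    - [-0.002, 0, 0.009, -0.5, 0, -0.2, 45]
    - [-0.001, 0, 0.009, -0.4, 0, -0.2, 45]
    - [0, 0, 0.009, 0, 0, 0, 45]
    - [0, 0, 0.005, 0, 0, 0, 45]
    - [0, 0, 0, 0, 0, 0, 45]

```text
t: 12.05
eef_pos: [593.4, 225.7, 70.4]
tcp_rot: [2.611, -0.275, 1.681]
ft_force: [-0.5, 0.8, 0.0]
opening: 0.449
```

Run:
```python
from h import *
gj((590,218.5,79),Rr(-3,29.5,18),4)
```

```text
t 12.05 turn [-0.4 -0.2  0.1] shift now [-4.3  1.7  4.2] target axes [-4.3  1.6  4.2] tcp [593.4 225.7  70.4] F [-0.5  0.8  0. ] op 0.449
j [ 0.172  0.6    2.064  1.947  0.22  -1.76 ] qv 0.145
```

Emit:
servo_tool:
  plan:
    - [-0.003, 0.002, 0.003, -0.3, 0, 0, 45]
    - [-0.001, 0, 0.001, 0, 0, 0, 45]
    - [0, 0, 0, 0, 0, 0, 10]
    - [0, 0, 0, 0, 0, 0, 5]
    - [0, 0, 0, 0, 0, 0, 0]
    - [0, 0, 0, 0, 0, 0, 0]

```text
t: 12.55
eef_pos: [596.5, 224.6, 68.9]
tcp_rot: [2.608, -0.278, 1.684]
ft_force: [-0.2, 0.7, 0.1]
opening: 0.225
```

Run:
```python
from h import *
gj((590,218.5,79),Rr(-3,29.5,18),4)
```

```text
t 12.55 turn [-0.3 -0.5  0.2] shift now [-2.5 -0.3  1.7] target axes [-2.4 -0.3  1.8] tcp [596.5 224.6  68.9] F [-0.2  0.7  0.1] op 0.225
j [ 0.167  0.606  2.061  1.954  0.227 -1.772] qv 0.027
```

Still closing, so I wait and then lift along the plate normal.

Emit:
servo_tool:
  plan:
    - [0, 0, 0, 0, 0, 0, 0]
    - [0, 0, 0, 0, 0, 0, 0]
    - [0, 0, 0, 0, 0, 0, 0]
    - [0, 0, 0, 0, 0, 0, 0]

```text
t: 12.88
eef_pos: [596.0, 224.5, 69.3]
tcp_rot: [2.608, -0.278, 1.684]
ft_force: [-0.6, -0.8, -0.0]
opening: 0.167
```

Run:
```python
from h import *
gj((590,218.5,79),Rr(-3,29.5,18),4)
```

```text
t 12.88 turn [-0.3 -0.5  0.2] shift now [-2.6 -0.2  2.4] target axes [-2.5 -0.2  2.4] tcp [596.  224.5  69.3] F [-0.6 -0.8 -0. ] op 0.167
j [ 0.167  0.604  2.061  1.951  0.226 -1.769] qv 0.003
```

Gripped: opening 0.167 is 16 mm. I record the grasp relation and lift along the plate normal.

```bash
cat >> h.py <<'E'
import json,os
def plate():  # plate pose from tool via saved grasp
    g=json.load(open('g.json'));p,R0,s=now()
    W=R0@np.array(g['rel']);G=p+R0@np.array(g['g']);return W,G
def rep(tipT=None,yaw=2,pitch=20):
    W,G=plate();tip=G+W@[-85,0,-30];p,R0,s=now()
    print('t',round(s['t'],2),'pl yaw',np.degrees(np.arctan2(W[1,0],W[0,0])).round(1),'pitch',np.degrees(np.arcsin(W[2,0])).round(1),'tilt y',np.degrees(np.arcsin(W[2,1])).round(1),'G',G.round(1),'tip',tip.round(1),'F',s['ft_force'].round(1),'op',round(s['opening'],3),'j',s['joints'].round(2))
    # recess frame
    C=np.array([587.5,-224.5,70]);y=np.radians(2);A=np.array([[np.cos(y),np.sin(y),0],[-np.sin(y),np.cos(y),0],[0,0,1]])
    print('tip rel recess',(A@(tip-C)).round(1))
    if tipT is not None:
        Wt=Rt(yaw,pitch);Wt=np.stack([Wt[:,1],Wt[:,0],-Wt[:,2]],1)
        g=json.load(open('g.json'));rel=np.array(g['rel'])
        R=Wt@rel.T; tipw=A.T@np.array(tipT,float)+C; T=tipw-Wt@[-85,0,-30]-R@np.array(g['g'])
        print('turn',Ro.from_matrix(R0.T@R).as_rotvec(degrees=True).round(1),'shift now',(R0.T@(T-p)).round(1),'tgt axes',(R.T@(T-p)).round(1))
E
sed -i 's/Wt=np.stack(\[Wt\[:,1\],Wt\[:,0\],-Wt\[:,2\]\],1)/Wt=np.stack([Wt[:,1],Wt[:,0],-Wt[:,2]],1)/' h.py
python3 - <<'E'
from h import *
p,R0,s=now()
M=Rt(-3.2,29.6);Wp=np.stack([M[:,1],M[:,0],-M[:,2]],1)
rel=R0.T@Wp;e=Ro.from_matrix(R0.T@M).as_rotvec(degrees=True);print('tool->',e)
r=Ro.from_euler('y',e[1],degrees=True).as_matrix();rel=np.stack([r[:,1],r[:,0],-r[:,2]],1)
g=R0.T@(np.array([590,218.5,79])-p);print(g);g[1]=0
json.dump(dict(rel=rel.tolist(),g=g.tolist()),open('g.json','w'))
rep((-50,0,25))
E
```

```text
tool-> [ -0.38138263 -18.55239429   0.36657933]
[ -2.44869705  -0.251285   -12.62436792]
t 12.88 pl yaw -2.7 pitch 29.3 tilt y -0.2 G [590.2 218.5  79.1] tip [530.8 221.2  11.4] F [-0.6 -0.8 -0. ] op 0.167 j [ 0.17  0.6   2.06  1.95  0.23 -1.77]
tip rel recess [-41.1 447.4 -58.6]
turn [10.2  2.2 -1.1] shift now [-404.    66.5 -181.9] tgt axes [-397.4   24.1 -205.4]
```

Emit:
servo_tool:
  plan:
    - [0.003, 0, -0.01, 0, 0, 0, 0]
    - [0.006, 0, -0.02, 0, 0, 0, 0]
    - [0.006, 0, -0.02, 0, 0, 0, 0]
    - [0.006, 0, -0.02, 0, 0, 0, 0]
    - [0.006, 0, -0.02, 0, 0, 0, 0]
    - [0, 0, 0, 0, 0, 0, 0]

```text
t: 13.38
eef_pos: [547.2, 223.1, 149.6]
tcp_rot: [2.617, -0.276, 1.68]
ft_force: [0.4, 0.7, -2.4]
opening: 0.168
```

Run:
```python
from h import *
rep((-50,0,35))
c=cam('wrist','w6.png');W,G=plate()
for q in ([-85,0,-30],[45,55,-22],[45,-55,-22],[-59,55,-22],[-8,20,22],[8,20,22]): print(q,proj(c,G+W@q).round(0))
```

```text
t 13.38 pl yaw -2.7 pitch 28.8 tilt y -0.4 G [541.5 217.1 159.4] tip [481.5 219.7  92.1] F [ 0.4  0.7 -2.4] op 0.168 j [ 0.18  0.41  2.11  1.25  0.21 -1.04]
tip rel recess [-90.4 447.6  22.1]
turn [ 9.7  2.4 -1.3] shift now [-427.4   74.8  -99. ] tgt axes [-424.    46.  -127.1]
[-85, 0, -30] [152. 263.]
[45, 55, -22] [341. 182.]
[45, -55, -22] [343. 348.]
[-59, 55, -22] [187. 182.]
[-8, 20, 22] [259. 235.]
[8, 20, 22] [290. 235.]
```

View pics/w6.png

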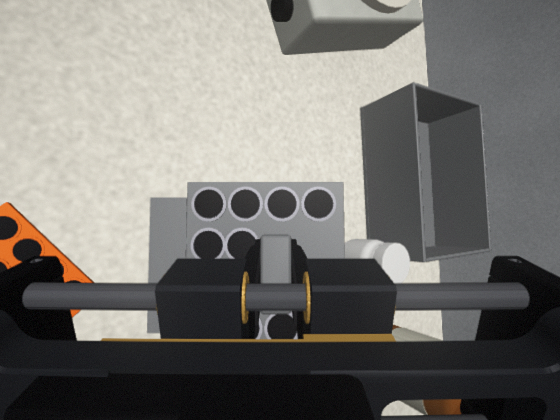

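The prediction and image agree, with body corners at (187,183) and (343,183). I carry the plate over to the shaker.

Emit:
servo_tool:
  plan:
    - [0, 0, -0.02, 0, 0, 0, 0]
    - [0, 0, -0.02, 3, 0, 0, 0]
    - [0, 0, -0.015, 3, 1, -0.5, 0]
    - [0, 0, 0, 3, 1, -0.5, 0]
    - [-0.02, 0, 0, 0, 0, 0, 0]
    - [-0.027, 0.002, -0.004, 0, 0, 0, 0]
    - [-0.027, 0.002, -0.004, 0, 0, 0, 0]
    - [-0.027, 0.002, -0.004, 0, 0, 0, 0]

```text
t: 14.1
eef_pos: [544.5, 115.7, 164.9]
tcp_rot: [2.742, -0.318, 1.734]
ft_force: [-0.3, -0.1, -2.5]
opening: 0.167
```

Emit:
servo_tool:
  plan:
    - [-0.027, 0.003, -0.005, 0, 0, 0, 0]
    - [-0.027, 0.003, -0.005, 0, 0, 0, 0]
    - [-0.027, 0.003, -0.005, 0, 0, 0, 0]
    - [-0.027, 0.003, -0.005, 0, 0, 0, 0]
    - [-0.027, 0.003, -0.005, 0, 0, 0, 0]
    - [-0.027, 0.003, -0.005, 0, 0, 0, 0]
    - [-0.027, 0.003, -0.005, 0, 0, 0, 0]
    - [-0.027, 0.003, -0.005, 0, 0, 0, 0]

```text
t: 14.77
eef_pos: [596.4, -107.8, 129.4]
tcp_rot: [2.718, -0.338, 1.749]
ft_force: [-0.7, 0.1, -2.4]
opening: 0.167
```

Run:
```python
from h import *
rep((-48,0,35))
```

```text
t 14.77 pl yaw 1.7 pitch 22.8 tilt y 2.3 G [ 592.4 -114.8  139.4] tip [ 525.6 -115.5   78.8] F [-0.7  0.1 -2.4] op 0.167 j [-0.52  0.54  1.89  0.81  0.76 -1.23]
tip rel recess [-58.  111.1   8.8]
turn [ 2.7 -2.4  0.7] shift now [-96.9  20.6 -54.1] tgt axes [-98.9  19.4 -50.9]
```

Emit:
servo_tool:
  plan:
    - [0, 0, -0.02, 0, 0, 0, 0]
    - [0, 0.005, -0.02, 0, -1, 0, 0]
    - [0, 0.008, -0.02, 0.9, -1, 0.3, 0]
    - [-0.015, 0.008, -0.01, 0.9, 0, 0.3, 0]
    - [-0.025, 0, -0.005, 0.9, 0, 0, 0]
    - [-0.02, 0, 0, 0, 0, 0, 0]
    - [0, 0, 0, 0, 0, 0, 0]

```text
t: 15.35
eef_pos: [607.8, -197.4, 176.1]
tcp_rot: [2.745, -0.33, 1.74]
ft_force: [-0.3, 0.3, -3.8]
opening: 0.171
```

Run:
```python
from h import *
rep((-48,0,35))
```

```text
t 15.35 pl yaw 2.0 pitch 21.5 tilt y 1.7 G [ 604.1 -204.2  186.3] tip [ 535.9 -205.6  127.3] F [-0.3  0.3 -3.8] op 0.171 j [-0.63  0.53  1.71  0.64  0.94 -1.13]
tip rel recess [-50.9  20.7  57.3]
turn [ 1.4 -1.8  0.5] shift now [-27.2  -5.   15.7] tgt axes [-26.7  -4.4  16.6]
```

Emit:
servo_tool:
  plan:
    - [-0.01, -0.002, 0, 0.7, -1.0, 0.3, 0]
    - [-0.01, -0.002, 0.003, 0.7, -0.8, 0.2, 0]
    - [-0.006, -0.001, 0.006, 0, 0, 0, 0]
    - [0, 0, 0.006, 0, 0, 0, 0]
    - [0, 0, 0, 0, 0, 0, 0]

```text
t: 15.77
eef_pos: [614.2, -217.0, 146.4]
tcp_rot: [2.771, -0.31, 1.723]
ft_force: [-1.1, 0.6, -2.3]
opening: 0.17
```

Run:
```python
from h import *
rep((-48,0,12))
c=cam('wrist','w7.png')
W,G=plate();print(proj(c,G+W@[-85,45,-26]),proj(c,G+W@[-85,-45,-26]))
a=c['img'][100:340,60:400];cv2.imwrite('pics/w7c.png',cv2.convertScaleAbs(cv2.resize(a,None,fx=2.2,fy=2.2,interpolation=cv2.INTER_CUBIC),alpha=1.2))
```

```text
t 15.77 pl yaw 2.0 pitch 20.2 tilt y 0.4 G [ 610.6 -223.5  156.9] tip [ 541.2 -225.7   99.4] F [-1.1  0.6 -2.3] op 0.17 j [-0.64  0.58  1.69  0.62  0.91 -1.13]
tip rel recess [-46.3   0.4  29.4]
turn [ 0.2 -0.4  0.1] shift now [-5.4 -7.6 15.1] tgt axes [-5.3 -7.5 15.2]
[150.16345721 197.70107978] [147.43157646 331.82840216]
```

View pics/w7c.png

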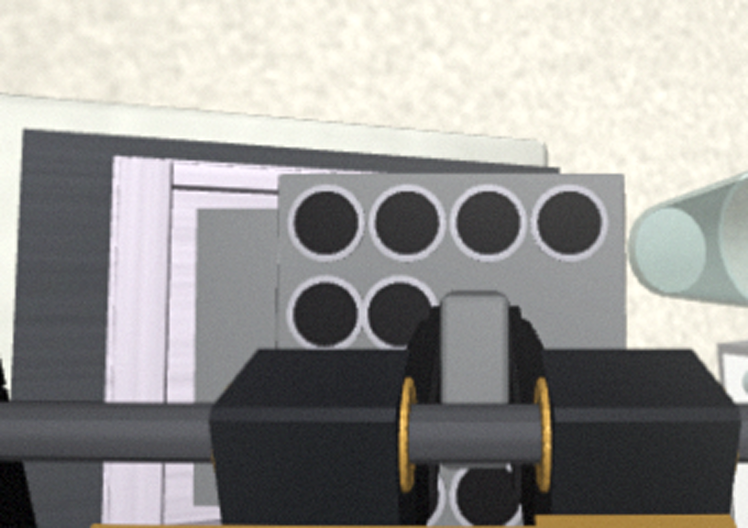

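Tongue tip is at crop u≈195, the lip's free edge at u≈163–172 and the +y rim's inner edge at v≈188. I turn these into recess coordinates.

Run:
```python
from h import *
c=cam('wrist');P=lambda u,v:(60+u/2.2-.3,100+v/2.2-.3)
C=np.array([587.5,-224.5,70]);y=np.radians(2);A=np.array([[np.cos(y),np.sin(y),0],[-np.sin(y),np.cos(y),0],[0,0,1]])
for n,p,z in [('lip+',(172,164),84),('lip-',(163,520),84),('rim a',(176,188),80),('rim b',(277,194),80),('rim a fl',(176,188),70),('tip+',(196,209),103),('tip-',(194,505),103)]:
    X=onz(c,P(*p),z);print(n,X.round(1),(A@(X-C)).round(1))
W,G=plate();print((A@(G+W@[-85,45,-26]-C)).round(1),(A@(G+W@[-85,-45,-26]-C)).round(1))
print(ray(c,(9,9))[0])
```

```text
lip+ [ 527.3 -161.9   84. ] [-57.9  64.7  14. ]
lip- [ 531.6 -279.3   84. ] [-57.8 -52.8  14. ]
rim a [ 528.7 -169.3   80. ] [-56.8  57.2  10. ]
rim b [ 562.1 -168.5   80. ] [-23.4  56.8  10. ]
rim a fl [ 527.8 -167.8   70. ] [-57.6  58.7   0. ]
tip+ [ 537.  -178.9  103. ] [-48.9  47.4  33. ]
tip- [ 541.6 -269.5  103. ] [-47.5 -43.3  33. ]
[-47.8  45.1  34.5] [-47.6 -44.9  34. ]
[ 550.46062931 -205.36165878  320.14170895]
```

Run:
```python
from h import *
rep((-49,-2,4))
```

```text
t 15.87 pl yaw 2.0 pitch 20.2 tilt y 0.3 G [ 610.6 -223.7  158. ] tip [ 541.2 -226.   100.5] F [ 0.7 -0.1 -3.2] op 0.168 j [-0.64  0.58  1.69  0.62  0.91 -1.13]
tip rel recess [-46.3   0.2  30.5]
turn [ 0.2 -0.3  0.1] shift now [ -9.8 -11.6  22.3] tgt axes [ -9.7 -11.5  22.4]
```

Emit:
servo_tool:
  plan:
    - [-0.004, -0.004, 0.007, 0, -0.3, 0, 0]
    - [-0.003, -0.004, 0.007, 0.2, 0, 0, 0]
    - [-0.002, -0.003, 0.004, 0, 0, 0, 0]
    - [0, 0, 0, 0, 0, 0, 0]

```text
t: 16.2
eef_pos: [610.8, -219.1, 124.0]
tcp_rot: [2.773, -0.302, 1.724]
ft_force: [-0.1, 0.1, -3.6]
opening: 0.166
```

Run:
```python
from h import *
rep((-50,-2,2))
```

```text
t 16.2 pl yaw 2.2 pitch 20.1 tilt y -0.1 G [ 607.2 -225.6  134.5] tip [ 537.7 -228.3   77.1] F [-0.1  0.1 -3.6] op 0.166 j [-0.64  0.61  1.71  0.64  0.86 -1.17]
tip rel recess [-49.9  -2.    7.1]
turn [ 0.1 -0.   0.2] shift now [-1.8 -1.8  4.6] tgt axes [-1.8 -1.8  4.6]
```

Very accurate. I lower to the floor and watch the force.

Emit:
servo_tool:
  plan:
    - [-0.001, -0.001, 0.003, 0, 0, 0, 0]
    - [-0.001, -0.001, 0.002, 0, 0, 0, 0]
    - [0, 0, 0, 0, 0, 0, 0]

```text
t: 16.45
eef_pos: [610.7, -219.4, 117.5]
tcp_rot: [2.773, -0.303, 1.724]
ft_force: [0.2, 0.2, -2.0]
opening: 0.169
```

Run:
```python
from h import *
rep((-64,-1,1.5))
```

```text
t 16.45 pl yaw 2.2 pitch 20.1 tilt y -0.0 G [ 607.1 -225.9  128. ] tip [ 537.6 -228.6   70.6] F [ 0.2  0.2 -2. ] op 0.169 j [-0.64  0.62  1.72  0.64  0.85 -1.18]
tip rel recess [-50.   -2.3   0.6]
turn [ 0.1 -0.   0.2] shift now [  2.8 -12.8  -4.8] tgt axes [  2.8 -12.8  -4.8]
```

Emit:
servo_tool:
  plan:
    - [0.001, -0.004, -0.0015, 0, 0, 0, 0]
    - [0.001, -0.004, -0.0015, 0, 0, 0, 0]
    - [0.0005, -0.003, -0.001, 0, 0, 0, 0]
    - [0, 0, 0, 0, 0, 0, 0]

```text
t: 16.78
eef_pos: [598.3, -219.1, 118.1]
tcp_rot: [2.772, -0.301, 1.723]
ft_force: [2.6, 0.6, -10.5]
opening: 0.168
```

Run:
```python
from h import *
rep((-65.5,-1,1))
```

```text
t 16.78 pl yaw 2.2 pitch 20.2 tilt y -0.1 G [ 594.6 -225.5  128.6] tip [ 525.3 -228.2   71.1] F [  2.6   0.6 -10.5] op 0.168 j [-0.65  0.6   1.75  0.65  0.85 -1.2 ]
tip rel recess [-62.3  -1.5   1.1]
turn [0.1 0.1 0.2] shift now [ 0.5 -3.  -0.6] tgt axes [ 0.5 -3.  -0.6]
```

Run:
```python
from h import *
rep((-64,-1,0),2,15)
```

```text
t 16.78 pl yaw 2.2 pitch 20.2 tilt y -0.1 G [ 594.6 -225.5  128.6] tip [ 525.3 -228.2   71.1] F [  2.6   0.6 -10.5] op 0.168 j [-0.65  0.6   1.75  0.65  0.85 -1.2 ]
tip rel recess [-62.3  -1.5   1.1]
turn [4.9 0.1 1.8] shift now [-2.4 -0.6  7.9] tgt axes [-2.4  0.1  7.9]
```

Emit:
servo_tool:
  plan:
    - [-0.001, -0.001, 0.0025, 1.5, 0, 0.5, 0]
    - [-0.001, 0, 0.0025, 1.7, 0, 0.6, 0]
    - [-0.0005, 0, 0.0025, 1.7, 0, 0.6, 0]
    - [0, 0, 0, 0, 0, 0, 0]

```text
t: 17.12
eef_pos: [600.1, -219.8, 110.6]
tcp_rot: [2.868, -0.309, 1.69]
ft_force: [-0.3, -0.9, -4.5]
opening: 0.166
```

Run:
```python
from h import *
rep((-64.5,-1,0),2,9)
```

```text
t 17.12 pl yaw 1.9 pitch 14.9 tilt y -0.2 G [ 597.4 -226.2  121.5] tip [ 523.1 -228.8   70.6] F [-0.3 -0.9 -4.5] op 0.166 j [-0.63  0.63  1.7   0.54  0.89 -1.06]
tip rel recess [-64.5  -2.1   0.6]
turn [5.6 0.2 1.8] shift now [-1.9  1.4  9.3] tgt axes [-1.9  2.3  9.1]
```

Emit:
servo_tool:
  plan:
    - [-0.0005, 0.0005, 0.003, 1.8, 0, 0.6, 0]
    - [-0.0005, 0.0005, 0.003, 1.9, 0, 0.6, 0]
    - [-0.0005, 0.0005, 0.003, 1.9, 0, 0.6, 0]
    - [0, 0, 0, 0, 0, 0, 0]

```text
t: 17.45
eef_pos: [603.3, -218.7, 103.0]
tcp_rot: [2.976, -0.315, 1.658]
ft_force: [1.2, 0.6, -3.2]
opening: 0.167
```

Run:
```python
from h import *
rep((-64.5,-1,0),2,5)
```

```text
t 17.45 pl yaw 2.0 pitch 9.0 tilt y -0.3 G [ 601.7 -225.1  114. ] tip [ 522.5 -228.    71.1] F [ 1.2  0.6 -3.2] op 0.167 j [-0.6   0.66  1.63  0.43  0.97 -0.92]
tip rel recess [-65.   -1.2   1.1]
turn [3.8 0.3 1.3] shift now [-2.1  1.5  6.8] tgt axes [-2.1  2.   6.7]
```

Emit:
servo_tool:
  plan:
    - [-0.0007, 0.001, 0.0025, 1.3, 0, 0.4, 0]
    - [-0.0007, 0.0005, 0.0025, 1.3, 0, 0.4, 0]
    - [-0.0007, 0.0005, 0.0025, 1.3, 0, 0.4, 0]

```text
t: 17.7
eef_pos: [604.9, -218.2, 96.4]
tcp_rot: [3.05, -0.319, 1.637]
ft_force: [-5.1, -1.9, -1.3]
opening: 0.163
```

Run:
```python
from h import *
rep((-65,-1,0),2,0)
```

```text
t 17.7 pl yaw 2.2 pitch 5.0 tilt y -0.2 G [ 604.2 -224.5  107.6] tip [ 522.2 -227.7   70.3] F [-5.1 -1.9 -1.3] op 0.163 j [-0.58  0.68  1.59  0.37  1.02 -0.85]
tip rel recess [-65.4  -0.9   0.3]
turn [4.7 0.2 1.7] shift now [-2.8  1.7  7.3] tgt axes [-2.8  2.4  7.1]
```

Emit:
servo_tool:
  plan:
    - [-0.001, 0.0005, 0.003, 1.6, 0, 0.6, 0]
    - [-0.001, 0.0005, 0.003, 1.6, 0, 0.6, 0]
    - [-0.001, 0.0005, 0.003, 1.6, 0, 0.6, 0]

```text
t: 17.95
eef_pos: [605.9, -218.2, 87.6]
tcp_rot: [-3.134, -0.322, 1.603]
ft_force: [1.7, -0.4, -2.7]
opening: 0.166
```

Run:
```python
from h import *
rep((-65,-1,0),2,0)
```

```text
t 17.95 pl yaw 2.0 pitch -0.4 tilt y -0.1 G [ 606.2 -224.5   98.8] tip [ 521.1 -227.5   69.4] F [ 1.7 -0.4 -2.7] op 0.166 j [-0.56  0.72  1.53  0.29  1.1  -0.75]
tip rel recess [-66.5  -0.7  -0.6]
turn [-0.4  0.1 -0.2] shift now [ 0.1  1.4 -1.3] tgt axes [ 0.1  1.4 -1.3]
```

Plate is flat at 0° and floor height, with no residual force. It appears to have snapped in. I press briefly, then release and back off along the tool axis.

Emit:
servo_tool:
  plan:
    - [0, 0, 0.002, 0, 0, 0, 0]
    - [0, 0, 0.001, 0, 0, 0, 0]

```text
t: 18.12
eef_pos: [606.1, -217.3, 85.8]
tcp_rot: [-3.134, -0.322, 1.604]
ft_force: [-7.7, -2.0, 11.8]
opening: 0.164
```

Emit:
servo_tool:
  plan:
    - [0, 0, -0.001, 0, 0, 0, 10]
    - [0, 0, 0, 0, 0, 0, 45]
    - [0, 0, 0, 0, 0, 0, 45]
    - [0, 0, 0, 0, 0, 0, 45]
    - [0, 0, 0, 0, 0, 0, 45]
    - [0, 0, 0, 0, 0, 0, 45]

```text
t: 18.62
eef_pos: [606.3, -217.7, 87.9]
tcp_rot: [-3.139, -0.322, 1.605]
ft_force: [0.4, -0.1, 0.3]
opening: 0.433
```

Run:
```python
from h import *
rep()
```

```text
t 18.62 pl yaw 2.0 pitch -0.2 tilt y -0.1 G [ 606.6 -224.    99.1] tip [ 521.6 -227.    69.3] F [ 0.4 -0.1  0.3] op 0.433 j [-0.56  0.72  1.53  0.3   1.09 -0.76]
tip rel recess [-66.   -0.2  -0.7]
```

Emit:
servo_tool:
  plan:
    - [0, 0, -0.01, 0, 0, 0, 45]
    - [0, 0, -0.02, 0, 0, 0, 45]
    - [0, 0, -0.025, 0, 0, 0, 45]
    - [0, 0, -0.03, 0, 0, 0, 45]
    - [0, 0, -0.03, 0, 0, 0, 45]
    - [0, 0, -0.03, 0, 0, 0, 45]
    - [0, 0, 0, 0, 0, 0, 45]

```text
t: 19.2
eef_pos: [607.8, -265.7, 233.7]
tcp_rot: [-3.136, -0.323, 1.605]
ft_force: [0.9, -0.6, 1.3]
opening: 0.45
```

Run:
```python
from h import *
rep()
c=cam('wrist','w8.png');print(proj(c,(607,-224,100)))
a=c['img'][60:340,100:440];cv2.imwrite('pics/w8c.png',cv2.convertScaleAbs(cv2.resize(a,None,fx=2.1,fy=2.1,interpolation=cv2.INTER_CUBIC),alpha=1.2))
```

```text
t 19.2 pl yaw 2.1 pitch -0.3 tilt y -0.0 G [ 608.1 -272.   244.9] tip [ 523.  -275.1  215.4] F [ 0.9 -0.6  1.3] op 0.45 j [-0.62  0.61  1.33  0.26  1.42 -0.72]
tip rel recess [-66.3 -48.3 145.4]
[276.09119241 207.65718507]
```

View pics/w8c.png

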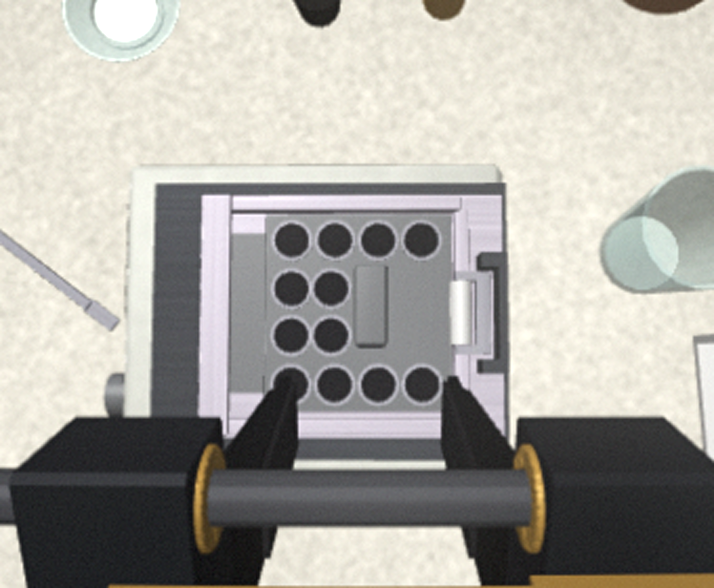

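Plate sits flat between the rims: tongue under the lip (u≈231), roller at (460,312) overlapping the far edge, gripper clear. One numeric check of the roller and grip, then I hand in.

Run:
```python
from h import *
c=cam('wrist');P=lambda u,v:(100+u/2.1-.3,60+v/2.1-.3)
for n,p,z in [('roller+',(460,282),88),('roller-',(461,344),88),('roller inner',(450,312),84),('roller outer',(471,312),84),('grip top',(372,266),122),('g2',(387,343),122),('g3',(356,345),122),('g4',(386,266),122),('lip',(231,300),84),('far+',(453,214),78),('far-',(451,405),78)]:print(n,onz(c,P(*p),z).round(1))
env.job_done()
```

```text
roller+ [ 653.5 -205.    88. ]
roller- [ 654.9 -238.2   88. ]
roller inner [ 649.  -220.9   84. ]
roller outer [ 660.4 -220.6   84. ]
grip top [ 606.4 -203.4  122. ]
g2 [ 614.8 -240.1  122. ]
g3 [ 600.1 -241.6  122. ]
g4 [ 613.1 -203.1  122. ]
lip [ 530.3 -218.5   84. ]
far+ [ 650.  -165.8   78. ]
far- [ 651.7 -271.2   78. ]
the job is handed in; nothing more can be done
```

I fitted the grey plate in the shaker recess and handed the job in at about 19.3 s of the 59 s allowed. My own checks agree that it is home; the hand-in gave no verdict.

**What I did:**
- I gripped the plate's upright block and lifted the plate off the stand.
- I slid the tongue under the lip at about 20°, and it reached the lip-side wall at about 15°.
- I swung the plate flat under the roller, pressed until it was firmly seated (about 14 N, reading from the wrist), then released it and backed off.

**Last checks before hand-in:**
- **Flatness:** with the plate still gripped, the pose read about -0.3° inclination and about 29 mm grip height above the floor, where 30 mm is home.
- **Roller:** its middle is at x ≈ 654 mm, within 1 mm of where it was with the recess empty. That puts the catch back at rest, above the plate's far edge.
- **Grip:** its top is centred at about (607, -222), 19–20 mm past my recess centre, as it should be.
- **Release:** the gripper was clear and the wrist force was about 0 N.
- **Bystanders:** I touched none of them, and those visible in the last picture looked in place; I took no before-and-after measurements.

**What went wrong:** my first approach to the plate ran joint 4 to its range edge. It read -1.134 against the stated -1.13 limit, so a strict check could count that as a range overrun. I re-approached with the tool rolled about 18°. When the tongue first slid in, it briefly pressed up against the lip with about 8 N, until I lowered the inclination.

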